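# Bleed the bench air receiver

### The arm

A 6-joint arm with a two-finger parallel gripper is mounted at the origin on a cart in front of the work surface, level with it; the furniture and walls round the work are solid. World frame = base frame: x ahead of the robot, y to its left, z up, the work surface at z = 0. Lengths are in m, angles in rad, forces in N, time in s.
With the tool pointing down it reaches from about 0.25 to 0.725 m from the base axis. Payload 4 kg.
Tool frame: the origin (TCP) lies at the very end of the fingers, on their centre line; the grasp point (between the pads) lies 19 mm behind it; z points along the fingers, y is the line along which they close (so a half turn about z gives the same grasp; the last joint's range is limited). The gripper opens to 85 mm and grips with 20 to 120 N. Pads are 22 mm wide; open, the fingers measure 114 mm over their backs; the gripper's body (76 mm by 85 mm) begins 54 mm behind the grasp point. The pads swing forward as they close: fully open they stand 13 mm farther back than shut.
Start: joints at [-1.242, 0.241, 0.005, 1.335, 0, 1.571], TCP at [0.161, -0.473, 0.231] pointing down, gripper open.
Joint ranges: [-2.72, 2.72], [-1.05, 1.87], [-1.09, 1.28], [-1.99, 2.15], [-1.42, 1.44], [-3.14, 3.14]. Speed limits (rad/s): [2.79, 2.79, 3.14, 3.14, 3.14, 3.14].

### API

Orientations are given as a unit quaternion [x, y, z, w].
In Python, from workcell import bot gives the robot as it stands.
- The arm moves only by the tool carry_out, never from a script. Its argument "increments" is one flat list of numbers, 5 for each row, row after row: the finger opening in cm, from 0 to 8.54, then the shift along the tool's x, y, z in cm, then the turn about the tool's z in rad. A call has exactly 5 rows; each row shifts and turns the commanded pose from where the row before left it, along the tool's axes as they then stand; what a row does not reach is not made up. A row lasts 1/8 s, in which the tool goes at most 62.5 mm and 10.7 degrees, less where a joint would pass 70% of its speed; a pose out of reach is approached as far as the arm can. A call with a gripper value outside its range is refused whole. The fingers move at their own pace and stop on an object; the grip force is fixed at half the most. Time passes only in rows, so rows that do not move let the fingers close, or fill a call up. It gives the time, the measured TCP pose, the force, the opening and the grip force at its end, in the units of the state.
- bot.get_obs(): the state, without advancing time (a new reading comes with each control period).
- bot.camera(name): name is "side" or "top" or "wrist"; returns a dict with "pixels" (480x640x3 uint8, blue, green, red), "range_z" (480x640 float32, m along the optical axis (not along the pixel's ray), 0 where there is no reading), "mtx" (3x3 intrinsics, pixels), "D" ([k1, k2, p1, p2, k3] as OpenCV has them; the pictures are not rectified), "eye" and "attitude" of the camera in the world. Camera axes: x right, y down, z forward; pixel columns grow to the right and rows downward; lengths in m; the calibration is good to about 2 mm. A picture is of the moment at which its call begins.
- bot.job_done(): hands the job in; it is judged then, once.
Trained networks look in a picture, given as the dict that the camera call returned (one of the last four; its "shot" number tells which), for a name from the list of things; names that differ only in an ending like _2 or _b are one class to them, and where a whole thing is asked for, a point or a joint stands for the part that bears it (a point fixed in the world has none). Each returns a list of dicts, best first, with "p" (0 to 1); they miss things now and then, are a little off and sometimes report something else, mostly with a low value. They report only what shows in the picture. A call takes as long as a camera call.
- bot.find_in(picture, name): "xyz" ([x, y, z] in m, in the coordinates of the camera as it stood for that picture, good to about 4 mm: the middle of the surface that is visible of it).
- bot.regions_of(picture, name): "mask" (480x640 bool, what is visible of it).
- bot.place_of(picture, name): "xyz" ([x, y, z] in m, in the coordinates of the camera as it stood for that picture, good to about 4 mm: a listed point, or the origin of a listed thing).
The state is a dict: "clock": time; "joint_pos": joint angles; "joint_vel": joint speeds; "tau": joint torques, N m; "eef_pos": TCP position; "tool_rot": TCP orientation; "ft_force": force on the tool from outside, world axes, zero at the start; "ft_torque": the same for the moment, N m; "grip_width": finger opening in m; "grasp_force": force on a finger pad.
Only numpy, scipy, OpenCV 4.12 (cv2) and the standard library are available. Lean on these libraries where they do the work, as an engineer would, in place of code of your own. Each camera call takes 0.05 s, during which the arm holds its last target. There are 200 camera calls.

### The job

Bleed the small air receiver on the bench before it goes for service: unscrew the knurled lock nut of the bleed valve on its top (anticlockwise seen from above) about a full turn, up to its stop, then push the freed valve pin in with the fingertips and hold it in until the gauge has fallen to zero. The pin is slender: feel for its end and push gently, no harder than a stiff bell push. Then let go, leaving the nut backed off and the small things round the receiver where they lie.

Things in the scene. Friction and masses are not known exactly. Their poses are not given: they have to be found in the camera images.
- receiver: Air receiver, fixed to the bench: lying light-metal tank, 84 mm diameter, 230 mm long, in two saddles on a dark plate 110 x 190 mm. Origin on the bench under the plate's middle; x across the tank (away from the robot at yaw 0), y along it, z up. Axis at z = 62 mm, crown at 104 mm. Bleed valve on the crown at y = -50 mm, gauge at y = +58 mm; a brass nipple reaches to y = -148 mm.
- gauge: Round pressure gauge, 54 mm diameter, 26 mm deep, on the receiver's crown; face tipped up towards the robot, top about 170 mm above the bench. Origin at the middle of the case's back, z out of the dial.
- valve_hex (a point): Point on the upright axis of the bleed valve, at the top face of its brass hexagon (20 mm wide), 120 mm above the bench. Above it a brass neck, 10 mm diameter, 6 mm tall, and on this the knurled steel lock nut, 14 mm diameter, 9 mm tall (from +6 to +15 mm when screwed down).
- nut_seat (a point): Point on the same axis, 6 mm higher: top of the brass neck, on which the nut sits. The steel valve pin comes up through the nut; its flat round end, 5.6 mm across, stands 17 to 22 mm above this point: it differs from valve to valve and is not measured. The pin starts to move in at 3 N, takes about 10 N at its inner stop 3.5 mm in, and springs out when let go. More than 18 N bends it.
- lock_nut (a joint): Turn of the lock nut, rad: 0 = screwed down, growing anticlockwise seen from above; stop at 6.28; starts at 0 to 0.5. It climbs 4 mm along the pin per turn and stays on it; turns stiffly (0.07 N m), stays where left. The pin can be pushed in only as far as the nut has climbed. Held at one height while turned, the nut drives the pin in instead of climbing, so rise with it.
- gauge_needle (a joint): Gauge needle, rad: 0 = zero pressure (lower left of the dial), growing clockwise seen from the front, full scale 4.71; starts at about 2.2 to 3.7. It falls only while the pin is pushed in: with the pin 2.7 to 3.5 mm in it reaches zero in about 1.5 to 4 s and stays there; with less it stops short.
- dust_cap: Black plastic dust cap of the valve, 20 mm diameter, 30 mm tall, standing on the bench behind the tank. Origin under its middle. Leave alone.
- wrench_13: Small steel spanner, 28 x 187 x 6 mm, lying in front of the tank. Origin under its middle. Leave alone.
- fitting: Brass pipe fitting, 32 mm diameter, 45 mm tall, standing in front of the tank's -y end. Origin under its middle. Leave alone.
- nut_2: Dark steel hexagon nut, 28 mm, 11 mm tall, lying behind the tank. Origin under its middle. Leave alone.

How it is judged:
By the outcome, as a careful person would: the job done as asked, in the order asked, and still so for the second after the job is handed in, with the robot touching nothing.
It also fails if it takes over 61 s, if anything falls off the work surface, if the arm or the gripper's body presses on something with over 40 N, if the wrist force passes 120 N, or if a joint passes its speed limit or range.

## Working session

There is one attempt and no reset: what is moved stays moved. The work goes in short steps, Python scripts to look and compute and a tool call to move; the robot and the scene stay as the last step left them, time stands still between calls to the robot, and variables do not carry over. Pictures are saved under pics/ and viewed, at most 10 in all, crops included, and the job is handed in when it is done.

Besides the shell and the picture viewer there is one more tool, called after "Request:" as name(argument=value, ...) on one line, values as JSON. carry_out: Moves the arm, as the interface text tells. Its arguments: {"type":"object","properties":{"increments":{"type":"array","items":{"type":"number"}}},"required":["increments"]}

```bash
mkdir -p pics
cat > h.py <<'E'
import numpy as np, cv2
from scipy.spatial.transform import Rotation as R
from workcell import bot
def W(pic,p):
    a=np.array(pic["attitude"]); r=a if a.shape==(3,3) else R.from_quat(a).as_matrix()
    return r@np.array(p)+np.array(pic["eye"])
def st():
    o=bot.get_obs(); print({k:np.round(o[k],4).tolist() for k in("clock","joint_pos","eef_pos","tool_rot","ft_force","ft_torque","grip_width","grasp_force")})
    return o
E
python3 - <<'E'
from h import *
o=st(); print(R.from_quat(o["tool_rot"]).as_matrix().round(3))
ims=[]
for c in("side","top"):
    p=bot.camera(c); ims.append(p["pixels"]); print(c,p["eye"],p["attitude"])
    for n in("receiver","gauge","valve_hex","nut_seat","dust_cap","wrench_13","fitting","nut_2"):
        print(n,[(round(d["p"],2),W(p,d["xyz"]).round(4).tolist()) for d in bot.place_of(p,n)[:2]])
    cv2.imwrite(f"pics/{c}0.png",p["pixels"])
E
```

```text
{'clock': 0.0, 'joint_pos': [-1.242, 0.2414, 0.0037, 1.3352, -0.0, 1.5708], 'eef_pos': [0.1612, -0.4726, 0.2304], 'tool_rot': [0.9865, 0.1636, -0.0002, -0.001], 'ft_force': [1.2195, 0.4399, -0.2111], 'ft_torque': [0.0143, 0.0232, -0.0655], 'grip_width': 0.0856, 'grasp_force': 0.0}
[[ 0.946  0.323 -0.001]
 [ 0.323 -0.946  0.002]
 [-0.    -0.002 -1.   ]]
side [ 0.45720471 -0.66954389  0.60176944] [ 0.8781537  -0.06107932  0.023843   -0.4738638 ]
receiver [(0.69, [0.5435, 0.1334, -0.0021])]
gauge [(0.94, [0.5676, 0.187, 0.133]), (0.17, [0.5258, 0.088, 0.119])]
valve_hex [(0.89, [0.5259, 0.0852, 0.1212])]
nut_seat [(0.9, [0.527, 0.0867, 0.1279])]
dust_cap [(0.58, [0.6107, 0.0568, 0.0015])]
wrench_13 [(0.74, [0.4686, 0.1896, -0.0043])]
fitting [(0.9, [0.4224, 0.0589, -0.0023])]
nut_2 []
top [0.35566185 0.03439714 1.02806821] [-0.70202499  0.70564934 -0.05976769  0.07515149]
receiver [(0.89, [0.5389, 0.1321, -0.0031]), (0.58, [0.4714, 0.1869, -0.005])]
gauge [(0.87, [0.5696, 0.1849, 0.1341])]
valve_hex [(0.73, [0.5245, 0.09, 0.1197])]
nut_seat [(0.76, [0.53, 0.0847, 0.125])]
dust_cap [(0.68, [0.6108, 0.0496, 0.0013])]
wrench_13 [(0.82, [0.4692, 0.1857, -0.0043])]
fitting []
nut_2 [(0.73, [0.6524, 0.1558, 0.0014]), (0.23, [0.5292, 0.0809, 0.1222])]
```

View pics/side0.png

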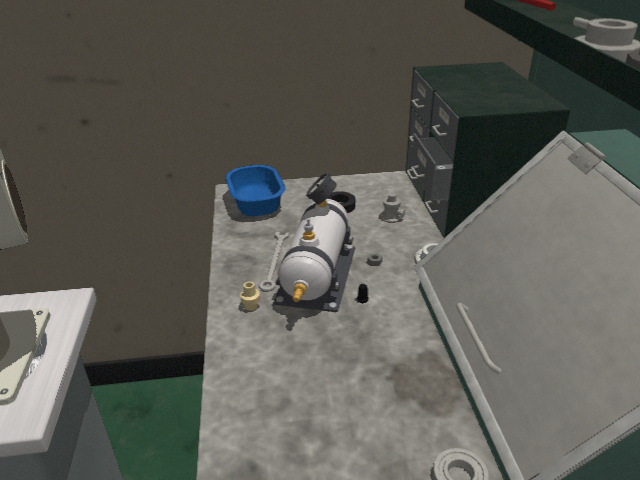

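View pics/top0.png

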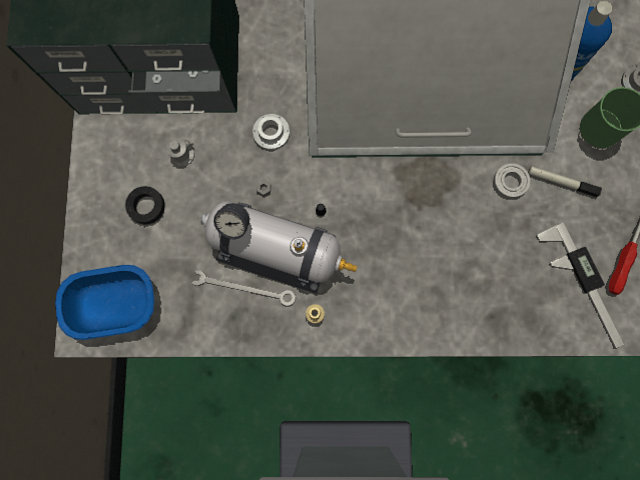

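The side view shows the receiver at about (318,255), with its valve at (308,232) and gauge at (321,187). In the top view the valve is at (299,245), the gauge at (231,222), the cap at (321,210) and the fitting at (315,314). The networks agree with this. A leaning panel stands behind, so I'll check its height.

Run:
```python
from h import *
p=bot.camera("top")
for u,v in[(320,150),(430,150),(540,150),(430,100),(430,40),(320,40),(430,5),(321,210),(299,245),(231,222)]:
    d=p["range_z"][v,u]; q=cv2.undistortPoints(np.array([[[u,v]]],float),p["mtx"],p["D"])[0,0]
    print(u,v,W(p,[q[0]*d,q[1]*d,d]).round(3))
```

```text
320 150 [0.705 0.052 0.052]
430 150 [ 0.703 -0.14   0.054]
540 150 [ 0.703 -0.331  0.048]
430 100 [ 0.77  -0.133  0.111]
430 40 [ 0.837 -0.124  0.184]
320 40 [0.837 0.049 0.188]
430 5 [ 0.873 -0.119  0.222]
321 210 [0.604 0.051 0.027]
299 245 [0.521 0.083 0.134]
231 222 [0.556 0.188 0.147]
```

Request:
carry_out(increments=[8,3.5,-2.7,0,0,8,3.5,-2.7,0,0,7,3.5,-2.7,0,0,6,3.5,-2.7,0,0,5,3.5,-2.7,0,0])

```text
clock: 1.58
eef_pos: [0.2841, -0.2878, 0.2315]
tool_rot: [0.987, 0.163, 0.0, 0.0]
ft_force: [0.9, -0.4, 1.0]
grip_width: 0.0502
grasp_force: 0.0
```

Request:
carry_out(increments=[5,3.5,-2.75,0,0,5,3.5,-2.75,0,0,5,3.5,-2.75,0,0,5,3.5,-2.75,0,0,5,3.5,-2.75,0,0])

```text
clock: 2.2
eef_pos: [0.4055, -0.101, 0.2316]
tool_rot: [0.987, 0.164, 0.0, 0.0]
ft_force: [0.3, -0.8, -0.3]
grip_width: 0.05
grasp_force: 0.0
```

Request:
carry_out(increments=[5,3.5,-2.75,0,0,5,3.5,-2.75,0,0,5,3.5,-2.75,0,0,5,3.5,-2.75,0,0,5,3.5,-2.75,0,0])

```text
clock: 2.82
eef_pos: [0.5267, 0.0857, 0.2314]
tool_rot: [0.987, 0.164, 0.0, 0.0]
ft_force: [0.8, -0.9, 0.2]
grip_width: 0.0499
grasp_force: 0.0
```

Run:
```python
from h import *
o=st(); print(R.from_quat(o["tool_rot"]).as_matrix().round(3))
for i in range(3):
    p=bot.camera("wrist")
    for n in("valve_hex","nut_seat","gauge"):
        print(n,[(round(d["p"],2),W(p,d["xyz"]).round(4).tolist()) for d in bot.place_of(p,n)[:2]])
print(p["eye"],p["attitude"]); cv2.imwrite("pics/w1.png",p["pixels"])
# depth: pts around valve higher than .122
d=p["range_z"]; v,u=np.nonzero(d>0); q=cv2.undistortPoints(np.stack([u,v],1).astype(float)[:,None],p["mtx"],p["D"])[:,0]
z=d[v,u]; a=np.array(p["attitude"]); X=(R.from_quat(a).as_matrix()@np.stack([q[:,0]*z,q[:,1]*z,z])).T+p["eye"]
c=np.linalg.norm(X[:,:2]-[.527,.0865],axis=1)<.02
for lo,hi in((.11,.122),(.122,.13),(.13,.138),(.138,.152)):
    m=c&(X[:,2]>lo)&(X[:,2]<hi); 
    if m.any(): print(lo,m.sum(),X[m].mean(0).round(4),X[m].min(0).round(4),X[m].max(0).round(4))
```

```text
{'clock': 2.825, 'joint_pos': [0.1614, 0.3072, 0.0949, 1.3582, -0.0002, 2.9741], 'eef_pos': [0.5267, 0.0857, 0.2314], 'tool_rot': [0.9865, 0.1637, 0.0002, 0.0001], 'ft_force': [0.7669, -0.8746, 0.2337], 'ft_torque': [-0.036, -0.0685, -0.0167], 'grip_width': 0.0499, 'grasp_force': 0.0}
[[ 0.946  0.323  0.   ]
 [ 0.323 -0.946 -0.   ]
 [ 0.     0.    -1.   ]]
valve_hex [(0.93, [0.5228, 0.0836, 0.1152])]
nut_seat [(0.59, [0.5258, 0.0837, 0.124]), (0.58, [0.5676, 0.1864, 0.1336])]
gauge [(0.87, [0.5638, 0.1856, 0.133])]
valve_hex [(0.57, [0.5253, 0.0857, 0.1162])]
nut_seat [(0.77, [0.5215, 0.088, 0.1244])]
gauge [(0.72, [0.567, 0.1861, 0.1358])]
valve_hex [(0.83, [0.5246, 0.0845, 0.1164])]
nut_seat [(0.63, [0.5254, 0.0855, 0.1272])]
gauge [(0.8, [0.5668, 0.1856, 0.1327])]
[0.59082625 0.10588355 0.37353379] [ 0.80518422 -0.57680467 -0.08031531  0.11191157]
0.11 821 [0.5289 0.088  0.1136] [0.5118 0.0732 0.11  ] [0.5391 0.1004 0.1212]
0.122 27 [0.5302 0.0876 0.1284] [0.5251 0.0803 0.1271] [0.5322 0.0937 0.1299]
0.13 321 [0.5267 0.0871 0.1338] [0.5183 0.0798 0.13  ] [0.5325 0.0937 0.1378]
0.138 91 [0.5257 0.0869 0.1447] [0.5226 0.084  0.138 ] [0.5279 0.0894 0.1475]
```

View pics/w1.png

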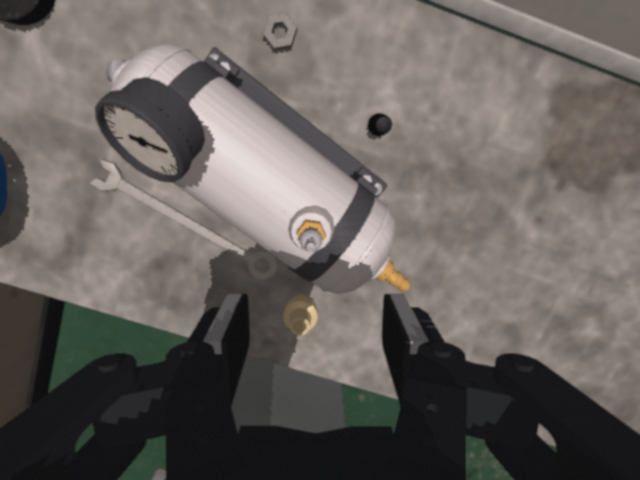

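The wrist view shows the valve nut at (311,238) with the pin above it and the gauge at (148,140). The space round the valve is clear. I'm going down around the nut.

Request:
carry_out(increments=[4,-0.05,-0.13,2.2,0.03,4,0,0,2.2,0.03,4,0,0,2.2,0.03,4,0,0,1.9,0.03,4,0,0,0.8,0])

```text
clock: 4.05
eef_pos: [0.5242, 0.085, 0.1373]
tool_rot: [0.995, 0.104, -0.001, 0.0]
ft_force: [0.6, -0.0, 0.0]
grip_width: 0.0397
grasp_force: 0.0
```

Run:
```python
from h import *
o=st()
p=bot.camera("wrist"); cv2.imwrite("pics/w2.png",p["pixels"])
for n in("valve_hex","nut_seat"):
    print(n,[(round(d["p"],2),W(p,d["xyz"]).round(4).tolist()) for d in bot.place_of(p,n)[:2]])
```

```text
{'clock': 4.05, 'joint_pos': [0.1607, 0.3616, -0.0796, 1.1315, -0.0, 3.0937], 'eef_pos': [0.5242, 0.085, 0.1373], 'tool_rot': [0.9946, 0.1041, -0.001, 0.0001], 'ft_force': [0.5708, -0.0273, 0.0068], 'ft_torque': [-0.0063, 0.024, 0.0542], 'grip_width': 0.0397, 'grasp_force': 0.0}
valve_hex [(0.62, [0.5258, 0.0852, 0.1155]), (0.19, [0.5416, 0.1351, 0.0003])]
nut_seat [(0.98, [0.5238, 0.0854, 0.1274])]
```

View pics/w2.png

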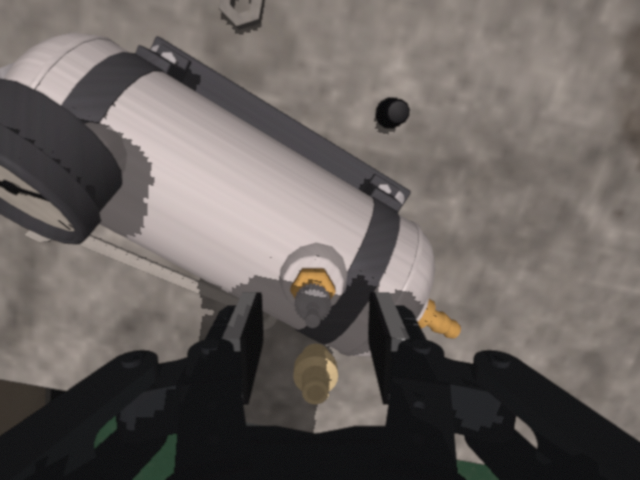

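Request:
carry_out(increments=[3,0.15,-0.05,0.7,0,3,0,0,0.65,0,3,0,0,0,0,3,0,0,0,0,3,0,0,0,0])

```text
clock: 4.82
eef_pos: [0.5266, 0.0863, 0.125]
tool_rot: [0.995, 0.104, 0.0, -0.0]
ft_force: [-0.1, 0.1, -0.5]
grip_width: 0.0302
grasp_force: 0.0
```

Run:
```python
from h import *
o=st()
p=bot.camera("wrist"); cv2.imwrite("pics/w3.png",p["pixels"][200:420,180:480])
d=p["range_z"]; v,u=np.nonzero(d>0); q=cv2.undistortPoints(np.stack([u,v],1).astype(float)[:,None],p["mtx"],p["D"])[:,0]
z=d[v,u]; a=np.array(p["attitude"]); X=(R.from_quat(a).as_matrix()@np.stack([q[:,0]*z,q[:,1]*z,z])).T+p["eye"]
c=np.linalg.norm(X[:,:2]-[.526,.0865],axis=1)<.012
for lo,hi in((.11,.122),(.122,.13),(.13,.138),(.138,.152)):
    m=c&(X[:,2]>lo)&(X[:,2]<hi)
    if m.any(): print(lo,m.sum(),np.median(X[m],0).round(4),X[m].min(0).round(4),X[m].max(0).round(4))
```

```text
{'clock': 4.825, 'joint_pos': [0.1624, 0.375, -0.0941, 1.1013, 0.0, 3.0951], 'eef_pos': [0.5266, 0.0863, 0.125], 'tool_rot': [0.9946, 0.1042, 0.0002, -0.0], 'ft_force': [-0.0841, 0.1397, -0.4694], 'ft_torque': [0.0013, 0.0134, 0.0568], 'grip_width': 0.0302, 'grasp_force': 0.0}
0.11 1721 [0.5311 0.0879 0.1131] [0.5165 0.0745 0.11  ] [0.5379 0.0985 0.1218]
0.122 158 [0.5305 0.0881 0.1281] [0.5249 0.0802 0.1221] [0.5323 0.0938 0.13  ]
0.13 956 [0.5276 0.0875 0.1341] [0.5183 0.0795 0.13  ] [0.5327 0.0939 0.138 ]
0.138 333 [0.5264 0.0868 0.1455] [0.5224 0.0841 0.138 ] [0.5286 0.0894 0.1475]
```

View pics/w3.png

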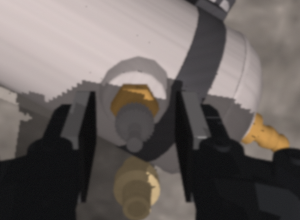

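The crop shows the nut at (135,130), centred between the pads at columns 90 and 180. A small correction, then I close on it.

Request:
carry_out(increments=[3,-0.08,-0.05,0.15,0,2,0,0,0,0,1,0,0,0,0,0,0,0,0,0,0,0,0,0,0])

```text
clock: 5.5
eef_pos: [0.5254, 0.0865, 0.1234]
tool_rot: [0.995, 0.104, -0.0, 0.0]
ft_force: [-1.3, -1.5, 0.9]
grip_width: 0.0105
grasp_force: 58.5
```

Request:
carry_out(increments=[0,0,0,0,0,0,0,0,0,0,0,0,0,0,0,0,0,0,0,0,0,0,0,0,0])

```text
clock: 6.12
eef_pos: [0.5255, 0.0865, 0.1233]
tool_rot: [0.995, 0.104, -0.0, 0.0]
ft_force: [-2.2, -0.4, 1.2]
grip_width: 0.0101
grasp_force: 58.6
```

Request:
carry_out(increments=[0,0,0,-0.01,-0.15,0,0,0,-0.01,-0.15,0,0,0,-0.01,-0.15,0,0,0,-0.01,-0.15,0,0,0,-0.01,-0.15])

```text
clock: 6.75
eef_pos: [0.5254, 0.0866, 0.1238]
tool_rot: [0.886, 0.463, -0.0, -0.0]
ft_force: [-0.4, 0.1, 1.6]
grip_width: 0.0102
grasp_force: 58.6
```

Run:
```python
from h import *
o=st()
p=bot.camera("wrist"); cv2.imwrite("pics/w4.png",cv2.resize(p["pixels"][220:420,200:440],None,fx=3,fy=3))
```

```text
{'clock': 6.75, 'joint_pos': [0.1633, 0.3746, -0.0983, 1.0982, 0.0002, 2.3413], 'eef_pos': [0.5254, 0.0866, 0.1238], 'tool_rot': [0.8862, 0.4634, -0.0001, -0.0001], 'ft_force': [-0.3975, 0.1393, 1.6371], 'ft_torque': [-0.0946, 0.29, -0.0765], 'grip_width': 0.0102, 'grasp_force': 58.6256}
```

View pics/w4.png

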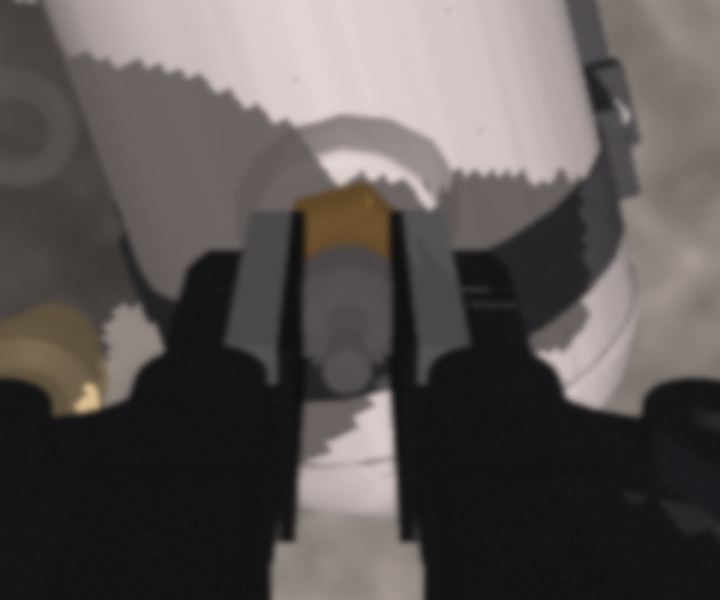

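The pads hold the nut at (345,290), and the torque fits a turning nut, so I keep turning and rising.

Request:
carry_out(increments=[0,0,0,-0.011,-0.17,0,0,0,-0.011,-0.17,0,0,0,-0.011,-0.17,0,0,0,-0.011,-0.17,0,0,0,-0.011,-0.17])

```text
clock: 7.42
eef_pos: [0.5252, 0.0866, 0.1243]
tool_rot: [0.617, 0.787, -0.0, -0.0]
ft_force: [-2.1, -0.9, 1.0]
grip_width: 0.0101
grasp_force: 58.6
```

Request:
carry_out(increments=[0,0,0,-0.011,-0.17,0,0,0,-0.011,-0.17,0,0,0,-0.011,-0.17,0,0,0,-0.011,-0.17,0,0,0,-0.011,-0.17])

```text
clock: 8.05
eef_pos: [0.5251, 0.0865, 0.1248]
tool_rot: [0.237, 0.971, -0.0, -0.0]
ft_force: [-1.6, -1.0, 1.6]
grip_width: 0.0108
grasp_force: 58.6
```

```bash
python3 -c "
from h import *
st()"
```

```text
{'clock': 8.05, 'joint_pos': [0.1632, 0.3736, -0.0969, 1.1012, 0.0002, 0.6428], 'eef_pos': [0.5251, 0.0865, 0.1248], 'tool_rot': [0.2375, 0.9714, -0.0001, -0.0004], 'ft_force': [-1.6328, -1.0476, 1.6304], 'ft_torque': [-0.1268, 0.4248, -0.0903], 'grip_width': 0.0108, 'grasp_force': 58.6458}
```

Request:
carry_out(increments=[0,0,0,-0.011,-0.17,0,0,0,-0.011,-0.17,0,0,0,-0.011,-0.17,0,0,0,-0.011,-0.17,0,0,0,-0.011,-0.17])

```text
clock: 8.68
eef_pos: [0.5251, 0.0864, 0.1253]
tool_rot: [-0.184, 0.983, -0.0, -0.0]
ft_force: [-1.8, -1.1, 1.3]
grip_width: 0.0106
grasp_force: 58.6
```

Request:
carry_out(increments=[0,0,0,-0.011,-0.17,0,0,0,-0.011,-0.17,0,0,0,-0.011,-0.17,0,0,0,-0.011,-0.17,0,0,0,-0.011,-0.17])

```text
clock: 9.3
eef_pos: [0.5252, 0.0863, 0.1258]
tool_rot: [-0.573, 0.82, -0.0, -0.0]
ft_force: [-2.1, -2.1, 1.7]
grip_width: 0.0102
grasp_force: 58.6
```

Request:
carry_out(increments=[0,0,0,-0.011,-0.17,0,0,0,-0.011,-0.17,0,0,0,-0.011,-0.17,0,0,0,-0.011,-0.17,0,0,0,-0.011,-0.17])

```text
clock: 9.93
eef_pos: [0.5254, 0.0863, 0.1264]
tool_rot: [0.86, -0.51, -0.0, 0.0]
ft_force: [-0.8, -0.7, 1.2]
grip_width: 0.0103
grasp_force: 58.6
```

```bash
python3 -c "
from h import *
st()"
```

```text
{'clock': 9.925, 'joint_pos': [0.163, 0.3722, -0.0943, 1.1048, -0.0005, -1.9072], 'eef_pos': [0.5254, 0.0863, 0.1264], 'tool_rot': [0.8599, -0.5104, -0.0, 0.0003], 'ft_force': [-0.7786, -0.7118, 1.2203], 'ft_torque': [-0.2254, 0.2704, -0.1212], 'grip_width': 0.0103, 'grasp_force': 58.6222}
```

Request:
carry_out(increments=[0,0,0,-0.011,-0.17,0,0,0,-0.011,-0.17,0,0,0,-0.011,-0.17,0,0,0,-0.011,-0.17,0,0,0,-0.011,-0.17])

```text
clock: 10.55
eef_pos: [0.5254, 0.0864, 0.127]
tool_rot: [0.994, -0.11, -0.0, 0.0]
ft_force: [-1.0, -1.5, 1.9]
grip_width: 0.0104
grasp_force: 58.6
```

```bash
python3 -c "
from h import *
st()"
```

```text
{'clock': 10.55, 'joint_pos': [0.1631, 0.3718, -0.0933, 1.106, -0.0002, -2.7573], 'eef_pos': [0.5254, 0.0864, 0.127], 'tool_rot': [0.9939, -0.1104, -0.0001, 0.0001], 'ft_force': [-0.9532, -1.4675, 1.9248], 'ft_torque': [-0.1816, 0.2012, -0.0867], 'grip_width': 0.0104, 'grasp_force': 58.6191}
```

Request:
carry_out(increments=[0,0,0,-0.006,-0.1,0,0,0,-0.006,-0.1,0,0,0,-0.004,-0.06,0,0,0,-0.004,-0.06,0,0,0,0,0])

```text
clock: 11.18
eef_pos: [0.5255, 0.0865, 0.1272]
tool_rot: [0.999, 0.046, -0.0, 0.0]
ft_force: [-1.0, -0.0, 1.0]
grip_width: 0.0106
grasp_force: 58.6
```

```bash
python3 -c "
from h import *
st()"
```

```text
{'clock': 11.175, 'joint_pos': [0.1631, 0.3716, -0.093, 1.1064, -0.0, -3.0713], 'eef_pos': [0.5255, 0.0865, 0.1272], 'tool_rot': [0.9989, 0.0464, -0.0001, 0.0], 'ft_force': [-0.9554, -0.0125, 1.0393], 'ft_torque': [-0.1427, 0.2376, -0.2959], 'grip_width': 0.0106, 'grasp_force': 58.6151}
```

The torque rose to -0.30 N m, so the nut is at its stop. I release, rise and shut the fingers.

Request:
carry_out(increments=[3,0,0,0,0,3,0,0,0,0,3,0,0,-0.5,0,3,0,0,-2,0,3,0,0,-1.3,0])

```text
clock: 11.8
eef_pos: [0.5261, 0.0867, 0.1665]
tool_rot: [0.999, 0.048, 0.001, -0.0]
ft_force: [0.9, 0.1, -0.1]
grip_width: 0.0298
grasp_force: 0.0
```

Run:
```python
from h import *
o=st()
p=bot.camera("wrist"); cv2.imwrite("pics/w5.png",p["pixels"])
d=p["range_z"]; v,u=np.nonzero(d>0); q=cv2.undistortPoints(np.stack([u,v],1).astype(float)[:,None],p["mtx"],p["D"])[:,0]
z=d[v,u]; a=np.array(p["attitude"]); X=(R.from_quat(a).as_matrix()@np.stack([q[:,0]*z,q[:,1]*z,z])).T+p["eye"]
c=np.linalg.norm(X[:,:2]-[.526,.0865],axis=1)<.012
for lo,hi in((.122,.13),(.13,.136),(.136,.142),(.142,.152)):
    m=c&(X[:,2]>lo)&(X[:,2]<hi)
    if m.any(): print(lo,m.sum(),np.median(X[m],0).round(4),X[m].min(0).round(4),X[m].max(0).round(4))
```

```text
{'clock': 11.8, 'joint_pos': [0.1633, 0.3406, -0.0298, 1.1989, 0.0, -3.0739], 'eef_pos': [0.5261, 0.0867, 0.1665], 'tool_rot': [0.9989, 0.0478, 0.0007, -0.0001], 'ft_force': [0.9088, 0.0593, -0.1126], 'ft_torque': [0.0327, 0.0165, 0.042], 'grip_width': 0.0298, 'grasp_force': 0.0}
0.122 54 [0.5298 0.0868 0.1236] [0.5271 0.0814 0.1221] [0.5306 0.0929 0.1296]
0.13 121 [0.5308 0.0877 0.1336] [0.5182 0.0797 0.1302] [0.5325 0.0937 0.136 ]
0.136 555 [0.5271 0.087  0.138 ] [0.5184 0.0798 0.1361] [0.5325 0.0935 0.1416]
0.142 142 [0.5258 0.0867 0.1461] [0.5225 0.084  0.142 ] [0.5283 0.0893 0.1474]
```

Request:
carry_out(increments=[0,0,0,0,0,0,0,0,0,0,0,0,0,0,0,0,0,0,0,0,0,0,0,0,0])

```text
clock: 12.48
eef_pos: [0.5254, 0.0865, 0.1651]
tool_rot: [0.999, 0.048, -0.0, 0.0]
ft_force: [-0.1, 0.5, -0.1]
grip_width: -0.0
grasp_force: 0.0
```

```bash
python3 -c "
from h import *
for i in range(4): st(); bot.camera('top')"
```

```text
{'clock': 12.475, 'joint_pos': [0.1632, 0.3419, -0.0319, 1.1974, -0.0, -3.074], 'eef_pos': [0.5254, 0.0865, 0.1651], 'tool_rot': [0.9989, 0.0478, -0.0002, 0.0], 'ft_force': [-0.1069, 0.5327, -0.0913], 'ft_torque': [-0.0289, -0.0237, 0.0447], 'grip_width': -0.0, 'grasp_force': 0.0}
{'clock': 12.525, 'joint_pos': [0.1632, 0.3418, -0.0318, 1.1974, -0.0, -3.074], 'eef_pos': [0.5255, 0.0865, 0.1652], 'tool_rot': [0.9989, 0.0478, -0.0001, 0.0], 'ft_force': [0.1455, -1.1278, -0.1481], 'ft_torque': [-0.0407, -0.0364, 0.023], 'grip_width': 0.0003, 'grasp_force': 0.0}
{'clock': 12.575, 'joint_pos': [0.1632, 0.3417, -0.0318, 1.1974, -0.0, -3.074], 'eef_pos': [0.5255, 0.0865, 0.1652], 'tool_rot': [0.9989, 0.0478, -0.0001, 0.0], 'ft_force': [0.6103, -0.2392, -0.3621], 'ft_torque': [0.0037, -0.0316, 0.0041], 'grip_width': 0.0002, 'grasp_force': 0.0}
{'clock': 12.625, 'joint_pos': [0.1632, 0.3416, -0.0317, 1.1975, 0.0001, -3.074], 'eef_pos': [0.5255, 0.0866, 0.1653], 'tool_rot': [0.9989, 0.0478, -0.0, -0.0], 'ft_force': [0.0872, -0.1235, 0.3332], 'ft_torque': [0.0452, 0.0159, -0.0304], 'grip_width': 0.0003, 'grasp_force': 0.0}
```

The nut top now reads 138 mm, so it has climbed. The pin end is at about 147 mm and I feel for it.

Request:
carry_out(increments=[0,0,0,0.5,0,0,0,0,0.5,0,0,0,0,0.3,0,0,0,0,0.1,0,0,0,0,0,0])

```text
clock: 13.3
eef_pos: [0.5255, 0.0865, 0.1512]
tool_rot: [0.999, 0.048, -0.0, 0.0]
ft_force: [-0.1, 0.3, 1.2]
grip_width: -0.0001
grasp_force: 0.0
```

Request:
carry_out(increments=[0,0,0,0.05,0,0,0,0,0.05,0,0,0,0,0.05,0,0,0,0,0.05,0,0,0,0,0,0])

```text
clock: 13.92
eef_pos: [0.5255, 0.0865, 0.1492]
tool_rot: [0.999, 0.048, -0.0, -0.0]
ft_force: [-0.0, -1.1, 0.5]
grip_width: 0.0002
grasp_force: 0.0
```

Request:
carry_out(increments=[0,0,0,0.05,0,0,0,0,0.05,0,0,0,0,0,0,0,0,0,0,0,0,0,0,0,0])

```text
clock: 14.55
eef_pos: [0.5255, 0.0866, 0.1483]
tool_rot: [0.999, 0.048, 0.0, -0.0]
ft_force: [-0.1, 0.4, 0.0]
grip_width: 0.0001
grasp_force: 0.0
```

Request:
carry_out(increments=[0,0,0,0.05,0,0,0,0,0.05,0,0,0,0,0,0,0,0,0,0,0,0,0,0,0,0])

```text
clock: 15.18
eef_pos: [0.5255, 0.0865, 0.1473]
tool_rot: [0.999, 0.048, -0.0, -0.0]
ft_force: [-0.6, -0.7, 1.1]
grip_width: -0.0002
grasp_force: 0.0
```

Request:
carry_out(increments=[0,0,0,0.05,0,0,0,0,0.05,0,0,0,0,0,0,0,0,0,0,0,0,0,0,0,0])

```text
clock: 15.8
eef_pos: [0.5256, 0.0865, 0.1464]
tool_rot: [0.999, 0.048, 0.0, -0.0]
ft_force: [-0.9, -0.7, 0.8]
grip_width: -0.0002
grasp_force: 0.9
```

Request:
carry_out(increments=[0,0,0,0.05,0,0,0,0,0.05,0,0,0,0,0,0,0,0,0,0,0,0,0,0,0,0])

```text
clock: 16.42
eef_pos: [0.5256, 0.0866, 0.1455]
tool_rot: [0.999, 0.048, 0.0, -0.0]
ft_force: [-0.7, -0.3, 4.4]
grip_width: 0.0002
grasp_force: 2.0
```

Request:
carry_out(increments=[0,0,0,0.05,0,0,0,0,0.05,0,0,0,0,0,0,0,0,0,0,0,0,0,0,0,0])

```text
clock: 17.05
eef_pos: [0.5256, 0.0866, 0.1445]
tool_rot: [0.999, 0.048, 0.0, -0.0]
ft_force: [-1.7, -0.3, 6.1]
grip_width: -0.0
grasp_force: 2.6
```

Request:
carry_out(increments=[0,0,0,0.05,0,0,0,0,0,0,0,0,0,0,0,0,0,0,0,0,0,0,0,0,0])

```text
clock: 17.68
eef_pos: [0.5256, 0.0865, 0.1441]
tool_rot: [0.999, 0.048, 0.0, -0.0]
ft_force: [-1.8, -0.4, 6.5]
grip_width: -0.0001
grasp_force: 2.9
```

```bash
python3 -c "
from h import *
f=[]
for i in range(5): o=bot.get_obs(); f.append([*o['ft_force'],o['eef_pos'][2]]); p=bot.camera('wrist')
print(np.round(f,4)); cv2.imwrite('pics/w6.png',p['pixels'])"
```

```text
[[-1.8389 -0.3585  6.5478  0.1441]
 [-0.4854 -0.3523  6.5481  0.1442]
 [-1.1396 -0.1544  6.5677  0.1442]
 [-1.5076  0.6662  5.3703  0.1442]
 [-0.7885 -0.8339  5.6451  0.1442]]
```

Request:
carry_out(increments=[0,0,0,0.05,0,0,0,0,0.05,0,0,0,0,0,0,0,0,0,0,0,0,0,0,0,0])

```text
clock: 18.55
eef_pos: [0.5257, 0.0866, 0.1434]
tool_rot: [0.999, 0.048, 0.0, -0.0]
ft_force: [-1.8, 0.0, 7.5]
grip_width: -0.0002
grasp_force: 3.5
```

```bash
python3 -c "
from h import *
f=[]
for i in range(6): p=bot.camera('wrist'); o=bot.get_obs(); f.append([*o['ft_force'],o['eef_pos'][2]])
print(np.round(np.mean(f,0),4)); cv2.imwrite('pics/w6.png',p['pixels'])"
```

```text
[-1.8016 -0.6841  7.1459  0.1434]
```

View pics/w6.png

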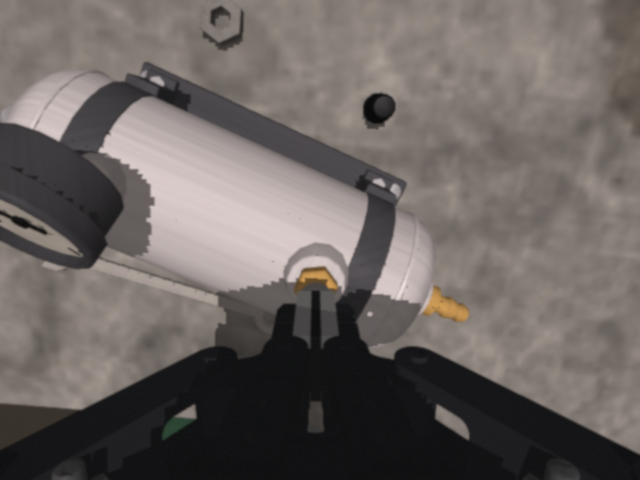

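The wrist view shows the shut fingertips on the pin at (315,300). The gauge at (25,222) is half out of view. Force is 7.1 N, so I push a little more.

Request:
carry_out(increments=[0,0,0,0.03,0,0,0,0,0.03,0,0,0,0,0,0,0,0,0,0,0,0,0,0,0,0])

```text
clock: 19.48
eef_pos: [0.5257, 0.0866, 0.1431]
tool_rot: [0.999, 0.048, 0.0, -0.0]
ft_force: [-2.8, -0.8, 8.1]
grip_width: 0.0004
grasp_force: 4.2
```

```bash
python3 -c "
from h import *
f=[]
for i in range(8): p=bot.camera('top'); o=bot.get_obs(); f.append([*o['ft_force'],o['eef_pos'][2]])
print(np.round(np.mean(f,0),4))"
```

```text
[-2.4132 -0.1917  8.4175  0.1431]
```

Request:
carry_out(increments=[0,0,0,0.03,0,0,0,0,0,0,0,0,0,0,0,0,0,0,0,0,0,0,0,0,0])

```text
clock: 20.5
eef_pos: [0.5257, 0.0866, 0.143]
tool_rot: [0.999, 0.048, 0.001, -0.0]
ft_force: [-2.1, -0.8, 10.2]
grip_width: -0.0002
grasp_force: 4.9
```

```bash
python3 -c "
from h import *
f=[]
for i in range(8): p=bot.camera('top'); o=bot.get_obs(); f.append([*o['ft_force'],o['eef_pos'][2]])
print(np.round(np.mean(f,0),4))
d=bot.find_in(p,'gauge'); print(W(p,d[0]['xyz'])if d else 0)
cv2.imwrite('pics/t7.png',cv2.resize(p['pixels'][190:260,190:290],None,fx=6,fy=6,interpolation=2))"
```

```text
[-2.6856 -0.4246  9.5176  0.143 ]
0
```

View pics/t7.png

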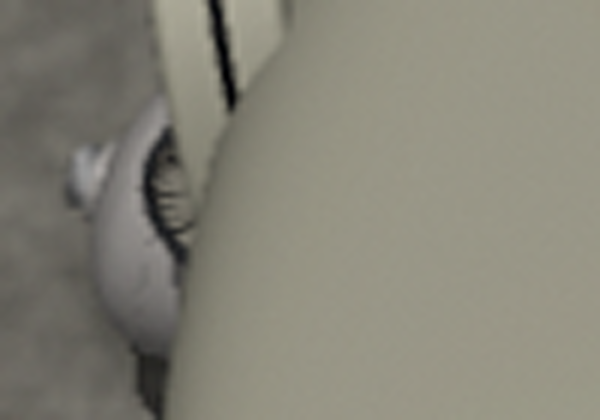

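Force is 9.5 N and the height has stopped changing, so the pin is at its inner stop. The arm hides the gauge from the top camera: only the rim of the dial shows, at (170,190). I hold for more than 4 s.

```bash
python3 -c "
from h import *
f=[]
for i in range(70): p=bot.camera('wrist'); o=bot.get_obs(); f.append(o['ft_force'][2])
print(np.mean(f),max(f)); st()
cv2.imwrite('pics/w8.png',cv2.resize(p['pixels'][120:280,0:140],None,fx=3,fy=3))"
```

```text
9.77021436922013 10.776726704873449
{'clock': 24.45, 'joint_pos': [0.1632, 0.3578, -0.0693, 1.1425, -0.0, -3.074], 'eef_pos': [0.5257, 0.0866, 0.143], 'tool_rot': [0.9989, 0.0478, 0.0006, -0.0001], 'ft_force': [-2.7601, -0.7686, 8.7891], 'ft_torque': [-0.1146, 0.5685, 0.0038], 'grip_width': 0.0002, 'grasp_force': 4.8664}
```

Request:
carry_out(increments=[0,0,0,0,0,0,0,0,0,0,0,0,0,0,0,0,0,0,0,0,0,0,0,0,0])

```text
clock: 25.08
eef_pos: [0.5257, 0.0866, 0.143]
tool_rot: [0.999, 0.048, 0.001, -0.0]
ft_force: [-2.1, -0.3, 10.7]
grip_width: -0.0001
grasp_force: 4.9
```

Request:
carry_out(increments=[0,0,0,0,0,0,0,0,0,0,0,0,0,0,0,0,0,0,0,0,0,0,0,0,0])

```text
clock: 25.7
eef_pos: [0.5257, 0.0866, 0.143]
tool_rot: [0.999, 0.048, 0.001, -0.0]
ft_force: [-2.5, 0.2, 10.0]
grip_width: 0.0004
grasp_force: 4.9
```

Request:
carry_out(increments=[0,0,0,-0.2,0,0,0,0,-0.5,0,0,0,0,-2,0,0,0,0,-4,0,0,0,0,-4,0])

```text
clock: 26.32
eef_pos: [0.5249, 0.0864, 0.249]
tool_rot: [0.999, 0.048, -0.001, 0.0]
ft_force: [0.8, 0.5, 0.7]
grip_width: -0.0003
grasp_force: 0.0
```

Run:
```python
from h import *
o=st()
p=bot.camera("wrist"); cv2.imwrite("pics/w9.png",p["pixels"])
d=p["range_z"]; v,u=np.nonzero(d>0); q=cv2.undistortPoints(np.stack([u,v],1).astype(float)[:,None],p["mtx"],p["D"])[:,0]
z=d[v,u]; a=np.array(p["attitude"]); X=(R.from_quat(a).as_matrix()@np.stack([q[:,0]*z,q[:,1]*z,z])).T+p["eye"]
c=np.linalg.norm(X[:,:2]-[.526,.0865],axis=1)<.012
for lo,hi in((.13,.136),(.136,.142),(.142,.152)):
    m=c&(X[:,2]>lo)&(X[:,2]<hi)
    if m.any(): print(lo,m.sum(),np.median(X[m],0).round(4),X[m].max(0).round(4))
a=cv2.imread("pics/w1.png"); b=p["pixels"]
m=bot.regions_of(p,"gauge")[0]["mask"]; y,x=np.nonzero(m); s=b[max(0,y.min()-5):y.max()+5,max(0,x.min()-5):x.max()+5]
cv2.imwrite("pics/g9.png",np.hstack([cv2.resize(a[70:190,85:215],(400,370),interpolation=2),cv2.resize(s,(400,370),interpolation=2)])); print(x.min(),y.min(),x.max(),y.max())
```

```text
{'clock': 26.325, 'joint_pos': [0.1632, 0.3001, 0.1307, 1.4038, -0.0, -3.074], 'eef_pos': [0.5249, 0.0864, 0.249], 'tool_rot': [0.9989, 0.0478, -0.0012, 0.0001], 'ft_force': [0.8083, 0.5356, 0.6571], 'ft_torque': [0.0007, -0.0342, 0.0153], 'grip_width': -0.0003, 'grasp_force': 0.0}
0.13 47 [0.5308 0.0876 0.1338] [0.5321 0.0936 0.136 ]
0.136 281 [0.5268 0.0869 0.138 ] [0.532  0.0936 0.1417]
0.142 63 [0.5254 0.0868 0.146 ] [0.5278 0.089  0.1474]
99 122 199 211
```

View pics/g9.png

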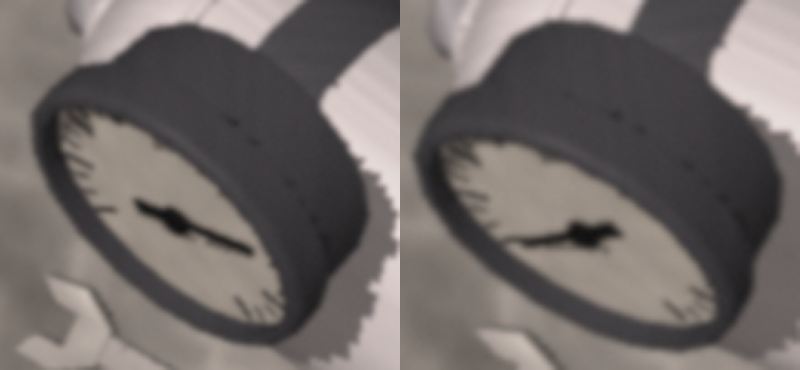

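The crops show the dial before (left) and now (right). The needle tip has moved from (250,250) to the zero tick at the lower-left end of the scale, (512,243). The nut top is still at 138 mm, the pin has sprung back to 147 mm and the arm is clear. I hand it in.

```bash
python3 -c "
from h import *
print(bot.job_done())"
```

```text
the job is handed in; nothing more can be done
None
```

I unscrewed the lock nut to its stop and held the pin in at about 10 N for over 5 s. The gauge needle then read zero, and I let go and handed the job in with the nut backed off and the arm clear.

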